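# Index the vial changer to the blue-capped vial

## Task

Turn the turntable of the vial changer (the orange knob on it is the handle) until the blue-capped vial stands at the red pointer and the table has settled in that stop, then let go. Do not knock over the wash bottle.

Things in the scene. Friction and masses are not known exactly. Their poses are not given: they have to be found in the camera images.
- turntable (a joint): Angle (rad) of the turntable, growing counter-clockwise from above; 0: the blue-capped vial is exactly at the red pointer. A sprung ball gives a stop every 60 degrees (1.047) and draws the released table into the nearest. It takes up to about 5 N at the knob. It starts one or two stops counter-clockwise of 0 (within 0.06 of 1.05 or 2.09): clockwise is the short way.
- axis (a point): Point on the turntable's upright axis, on its top face, 45 mm above the bench; does not move. The turntable is an aluminium disc 164 mm across on a fixed grey round base 188 mm across.
- knob (a point): Point on the axis of the orange knob, 92 mm above the bench. The knob is an upright cylinder 18 mm across, from 50 to 110 mm above the bench, on the turntable 60 mm from its axis, 120 degrees counter-clockwise from the blue-capped vial. It spins freely on its pin, so the gripper need not turn with it. No vial stands within 90 mm of it.
- blue_vial (a point): Middle of the blue cap, on the vial's axis, 98 mm above the bench, 58 mm from the turntable's axis; turns with the table. A white-capped vial stands 60 degrees clockwise of it and a black-capped one 60 degrees further; all three are 22 mm thick, tops 110 mm above the bench, clipped firmly to the table.
- pickup (a point): Place in front of the red pointer where the blue-capped vial shall stand: 58 mm from the turntable's axis, 98 mm above the bench; fixed. The pointer is a red upright, 112 mm high, just outside the disc, with a cone that points at the axis. In the end the knob is 120 degrees counter-clockwise from it.
- wash_bottle: Bystander: a loose white wash bottle with a red cap and a bent spout, 55 x 80 x 184 mm, on the bench to the left of the changer. Origin at the centre of its underside, z up.

How it is judged (in metres and radians):
At the end, for the whole second after the job is handed in: The blue-capped vial stands within 12 mm of the place in front of the red pointer (about 12 degrees of the stop), the turntable is at rest, and the wash bottle stands upright (tilted less than 17 degrees) (horizontal distance between blue_vial and pickup below 0.012 m and velocity of joint turntable between -0.1 and 0.1 rad/s and angle between wash_bottle's own z axis and vertical below 0.3 rad); the robot touches nothing.
It fails at once if the wash bottle is knocked over (angle between wash_bottle's own z axis and vertical above 0.6 rad).
It also fails if it takes over 35 s, if anything falls off the work surface, if the arm or the gripper's body presses on something with over 40 N, if the wrist force passes 120 N, or if a joint passes its speed limit or range.

## Robot

A 7-joint arm with a two-finger parallel gripper is mounted at the origin on a cart in front of the work surface, level with it; the furniture and walls round the work are solid. World frame = base frame: x ahead of the robot, y to its left, z up, the work surface at z = 0. Lengths are in m, angles in degrees, forces in N, time in s.
With the tool pointing down it reaches from about 0.425 to 1.025 m from the base axis. Payload 9.4 kg.
Tool frame: the origin (TCP) lies between the finger pads; the fingertips stand 8 mm ahead of it and the grasp point (between the pads) lies 11 mm behind it (arm.nose_length is the distance from the TCP to the fingertips, in m); z points along the fingers, y is the line along which they close (so a half turn about z gives the same grasp; the last joint's range is limited). The gripper opens to 85 mm and grips with 20 to 120 N. Pads are 22 mm wide; open, the fingers measure 114 mm over their backs; the gripper's body (76 mm by 85 mm) begins 54 mm behind the grasp point. The pads swing forward as they close: fully open they stand 13 mm farther back than shut.
Start: joints at [71.179, 34.337, -0.143, 91.639, 0.103, 54.024, -4.572], TCP at [0.181, -0.702, 0.239] pointing down, gripper open.
Joint ranges: [-147.43, 147.43], [-19.82, 112.94], [-74.19, 73.91], [6.32, 146.72], [-59.91, 239.91], [6.04, 106.73], [-150.56, 150.56]. Speed limits (degrees/s): [127.2, 127.2, 172.46, 172.46, 180, 180, 180].

## Interface

Orientations are given as a 3x3 rotation matrix whose columns are the frame's x, y, z axes.
In Python, from plant import arm gives the robot as it stands. The module is installed in compiled form; this text tells all that it offers.
- The arm moves only by the shell command python3 -m creep 'ROWS' [OPENING]. ROWS is a JSON object of lists of equal length, an entry for each row: "delta_pos": the shift along the tool's x, y, z in mm, a list of three; "dr": the turn, a rotation vector about the tool's x, y, z in rad, a list of three. A call has 1 to 5 rows; each row is the pose to reach, as a shift and turn from the pose commanded when the call began, along the tool's axes at that moment; what a row does not reach only later rows make up. A row lasts 1/10 s, in which the tool goes at most 50 mm and 8.59 degrees, less where a joint would pass 70% of its speed; a pose out of reach is approached as far as the arm can. A call with a gripper value outside its range is refused whole. OPENING is the opening, from -1 (shut) to 1 (fully open), set as the call begins (- or left out, the last holds). The fingers move at their own pace and stop on an object; the grip force is fixed at half the most. Time passes only in rows, so rows that repeat a pose let the fingers close. It gives the time, the measured TCP pose, the force, the opening and the grip force at its end, in the units of the state.
- arm.get_obs(): the state, without advancing time (a new reading comes with each control period).
- arm.read_camera(name): name is "scene" or "top" or "wrist"; returns a dict with "image" (400x640x3 uint8, blue, green, red), "fov_y" (degrees; the focal length in pixels is half the picture's height over the tangent of half this angle, whatever the lens; pixels are square), "cx", "cy" (the principal point, pixels), "rvec" (rotation vector, rad) and "tvec" (3), from world to camera coordinates, as OpenCV has them. Camera axes: x right, y down, z forward; pixel columns grow to the right and rows downward; lengths in m; the calibration is good to about 2 mm. A picture is of the moment at which its call begins. There is no depth.
- arm.sign_off(): hands the job in; it is judged then, once.
Trained networks look in a picture, given as the dict that the camera call returned (one of the last four; its "shot" number tells which), for a name from the list of things; names that differ only in an ending like _2 or _b are one class to them, and where a whole thing is asked for, a point or a joint stands for the part that bears it (a point fixed in the world has none). Each returns a list of dicts, best first, with "confidence" (0 to 1); they miss things now and then, are a little off and sometimes report something else, mostly with a low value. They report only what shows in the picture. A call takes as long as a camera call.
- arm.spot_in(picture, name): "box" ([centre column, centre row, width, height] in pixels, round what is visible of it).
- arm.place_of(picture, name): "uv" ([column, row] in pixels: a listed point, or the origin of a listed thing).
The state is a dict: "time": time; "q": joint angles; "dq": joint speeds; "effort": joint torques, N m; "ee_pos": TCP position; "tool_rot": TCP orientation; "force": force on the tool from outside, world axes, zero at the start; "ft_torque": the same for the moment, N m; "width": opening from 0.0 (shut) to 1.0 (fully open); "finger_force": force on a finger pad.
Only numpy, scipy, OpenCV 4.12 (cv2) and the standard library are available. Lean on these libraries where they do the work, as an engineer would, in place of code of your own. Each camera call takes 0.05 s, during which the arm holds its last target. There are 200 camera calls.

## Working session

There is one attempt and no reset: what is moved stays moved. The work goes in short steps, Python scripts to look and compute and a shell command to move; the robot and the scene stay as the last step left them, time stands still between calls to the robot, and variables do not carry over. Pictures are saved under pics/ and viewed, at most 10 in all, crops included, and the job is handed in when it is done.

```bash
mkdir -p pics; cat > h.py <<'E'
import numpy as np,cv2
from plant import arm
def ray(p,uv):
    f=p["image"].shape[0]/2/np.tan(np.radians(p["fov_y"])/2)
    R=cv2.Rodrigues(np.array(p["rvec"],float))[0];t=np.array(p["tvec"],float).ravel()
    d=R.T@np.array([(uv[0]-p["cx"])/f,(uv[1]-p["cy"])/f,1]);return -R.T@t,d
def at_z(p,uv,z):
    c,d=ray(p,uv);return c+d*(z-c[2])/d[2]
Z=dict(axis=.045,knob=.092,blue_vial=.098,pickup=.098,wash_bottle=0)
def look(cams=("scene","top"),names=Z):
    for c in cams:
        p=arm.read_camera(c);print(c)
        cv2.imwrite(f"pics/{c}_{p['shot']}.png",p["image"])
        for n in names:
            for r in arm.place_of(p,n)[:2]: print(n,round(r["confidence"],2),np.round(r["uv"],0),np.round(at_z(p,r["uv"],Z[n]),3))
def st():
    o=arm.get_obs();print(o["time"],np.round(o["ee_pos"],4),np.round(o["tool_rot"],3).tolist(),np.round(o["force"],1),o["width"],np.round(o["q"],1))
E
python3 -c "
from h import *
look();st()";ls pics
```

```text
scene
axis 0.83 [331. 188.] [0.542 0.117 0.045]
axis 0.74 [351. 188.] [0.511 0.092 0.045]
knob 0.77 [348. 187.] [0.493 0.134 0.092]
pickup 0.95 [311. 155.] [0.598 0.108 0.098]
pickup 0.36 [325. 295.] [0.385 0.352 0.098]
wash_bottle 0.67 [323. 294.] [0.425 0.3   0.   ]
top
axis 0.68 [359. 211.] [0.494 0.134 0.045]
axis 0.62 [368. 190.] [0.534 0.12  0.045]
knob 0.98 [359. 215.] [0.482 0.137 0.092]
blue_vial 0.94 [343. 156.] [0.584 0.165 0.098]
pickup 0.97 [379. 147.] [0.6   0.103 0.098]
wash_bottle 0.69 [272. 249.] [0.425 0.296 0.   ]
0.6 [ 0.1806 -0.7021  0.2393] [[0.968, 0.249, -0.0], [0.249, -0.968, -0.0], [-0.0, 0.0, -1.0]] [0.3 0.4 0.6] 0.9953688052960314 [71.2 34.3 -0.1 91.6  0.1 54.  -4.6]
scene_1.png
top_2.png
```

View pics/scene_1.png

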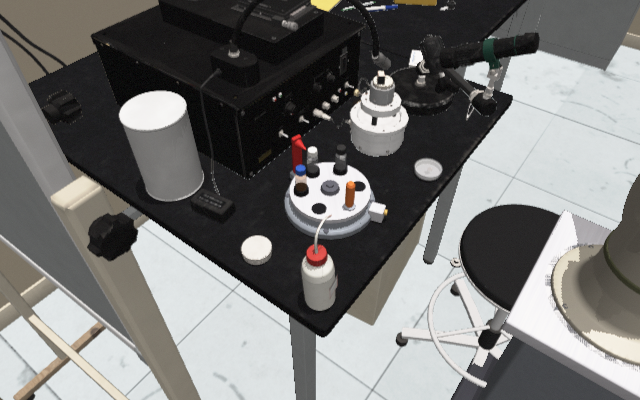

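View pics/top_2.png

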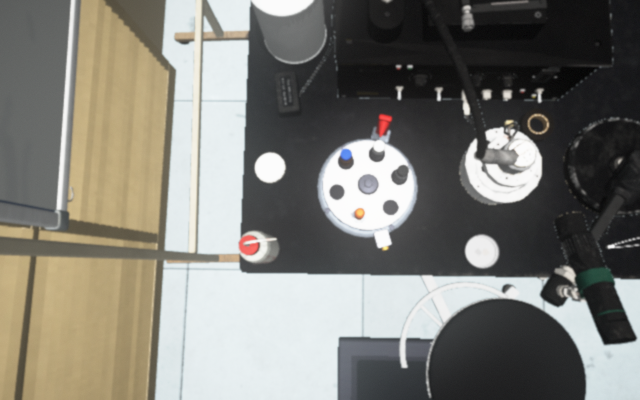

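The scene picture shows the changer at about (331,195), with the wash bottle at (318,280) in front of it to the left. In the top picture the blue cap is at (345,155), the pointer at (383,125), the knob at (359,213) and the axis at (368,184). The table is therefore one stop counter-clockwise of 0. I'll lift the arm, then swing round the base.

```bash
python3 -m creep '{"delta_pos":[[0,-30,-36],[0,-60,-72],[0,-90,-108],[0,-120,-144],[0,-150,-180]],"dr":[[0,0,0],[0,0,0],[0,0,0],[0,0,0],[0,0,0]]}'
python3 -m creep '{"delta_pos":[[45,-2,0],[91,-7,0],[136,-16,0],[180,-29,0],[223,-45,0]],"dr":[[0,0,-0.08],[0,0,-0.16],[0,0,-0.24],[0,0,-0.32],[0,0,-0.4]]}'; python3 -c "
from h import *
st()"
```

```text
time: 1.1
ee_pos: [0.1429, -0.5555, 0.4208]
tool_rot: [[0.968, 0.249, 0.0], [0.249, -0.968, -0.0], [-0.0, 0.0, -1.0]]
force: [-0.2, -0.3, -0.3]
width: 0.999
finger_force: 0.0
time: 1.6
ee_pos: [0.3495, -0.4567, 0.4195]
tool_rot: [[0.793, 0.609, 0.0], [0.609, -0.793, -0.001], [-0.0, 0.001, -1.0]]
force: [0.7, 0.2, -0.2]
width: 1.003
finger_force: 0.0
1.6 [ 0.3495 -0.4567  0.4195] [[0.793, 0.609, 0.0], [0.609, -0.793, -0.001], [-0.0, 0.001, -1.0]] [ 0.7  0.2 -0.2] 1.0028108699800518 [ 54.8  15.1 -10.3  97.6   2.9  67.5  -8.7]
```

```bash
for i in 1; do :; done
python3 -m creep '{"delta_pos":[[45,-2,0],[91,-7,0],[136,-16,0],[180,-29,0],[223,-45,0]],"dr":[[0,0,-0.08],[0,0,-0.16],[0,0,-0.24],[0,0,-0.32],[0,0,-0.4]]}' >/dev/null
python3 -m creep '{"delta_pos":[[45,-2,0],[91,-7,0],[136,-16,0],[180,-29,0],[223,-45,0]],"dr":[[0,0,-0.08],[0,0,-0.16],[0,0,-0.24],[0,0,-0.32],[0,0,-0.4]]}' >/dev/null
python3 -m creep '{"delta_pos":[[40,-2,0],[80,-7,0],[120,-40,0],[150,-60,0],[180,-80,0]],"dr":[[0,0,-0.12],[0,0,-0.24],[0,0,-0.36],[0,0,-0.48],[0,0,-0.6]]}' >/dev/null
python3 -m creep '{"delta_pos":[[0,0,0]],"dr":[[0,0,0]]}' >/dev/null
python3 -c "
from h import *
st();look(('wrist','top'))"; ls pics
```

```text
3.2 [0.5089 0.1224 0.4202] [[-0.472, 0.881, 0.001], [0.881, 0.472, 0.001], [0.001, 0.001, -1.0]] [ 1.  -0.   0.3] 0.9987253318484194 [ 13.4  14.1 -41.5 102.   10.   67.6  -2.9]
wrist
axis 0.83 [332. 170.] [0.542 0.119 0.045]
knob 0.71 [304. 151.] [0.482 0.13  0.092]
blue_vial 0.92 [374. 164.] [0.588 0.164 0.098]
pickup 0.75 [364. 202.] [0.605 0.104 0.098]
pickup 0.53 [304. 150.] [0.481 0.132 0.098]
wash_bottle 0.82 [325.  40.] [0.43  0.299 0.   ]
top
axis 0.89 [366. 184.] [0.543 0.122 0.045]
axis 0.43 [377. 147.] [0.613 0.103 0.045]
knob 0.85 [359. 214.] [0.484 0.136 0.092]
blue_vial 0.61 [343. 158.] [0.58  0.165 0.098]
blue_vial 0.23 [271. 249.] [0.422 0.283 0.098]
pickup 0.68 [380. 148.] [0.599 0.102 0.098]
wash_bottle 0.95 [274. 246.] [0.431 0.294 0.   ]
scene_1.png
top_2.png
top_4.png
wrist_3.png
```

```bash
python3 -m creep '{"delta_pos":[[5,-4,45],[10,-8,90],[15,-11,135],[20,-14,180],[24,-17,225]],"dr":[[0,0,0],[0,0,0],[0,0,0],[0,0,0],[0,0,0]]}' >/dev/null
python3 -m creep '{"delta_pos":[[0,0,0]],"dr":[[0,0,0]]}' >/dev/null
python3 -c "
from h import *
st();look(('wrist','scene'))"; ls pics
```

```text
4.4 [0.4823 0.13   0.1901] [[-0.464, 0.886, -0.009], [0.886, 0.464, -0.002], [0.002, -0.009, -1.0]] [ 0.6 -0.9  0.1] 1.0062476991520393 [  4.1  26.7 -35.2 121.8  24.1  38.9 -19.8]
wrist
axis 0.96 [365. 230.] [0.542 0.118 0.045]
axis 0.69 [322. 205.] [0.49  0.122 0.045]
knob 0.65 [320. 205.] [0.482 0.134 0.092]
blue_vial 0.77 [446. 236.] [0.586 0.16  0.098]
wash_bottle 0.67 [349.   7.] [0.427 0.296 0.   ]
scene
axis 0.62 [330. 189.] [0.543 0.119 0.045]
knob 0.64 [349. 190.] [0.485 0.139 0.092]
blue_vial 0.69 [299. 176.] [0.58  0.17  0.098]
pickup 0.74 [309. 156.] [0.601 0.112 0.098]
wash_bottle 0.8 [324. 293.] [0.424 0.298 0.   ]
wash_bottle 0.49 [348. 192.] [0.531 0.067 0.   ]
scene_1.png
scene_6.png
top_2.png
top_4.png
wrist_3.png
wrist_5.png
```

View pics/wrist_5.png

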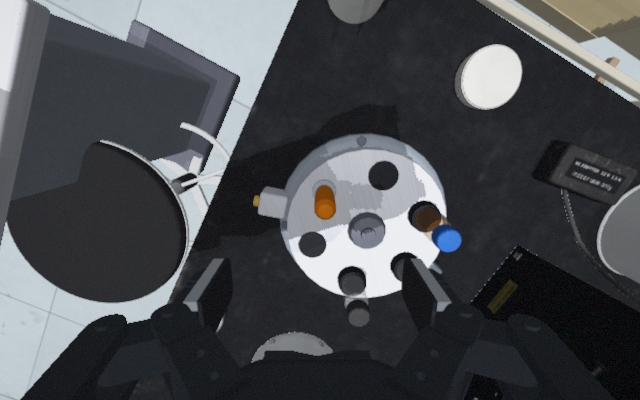

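View pics/scene_6.png

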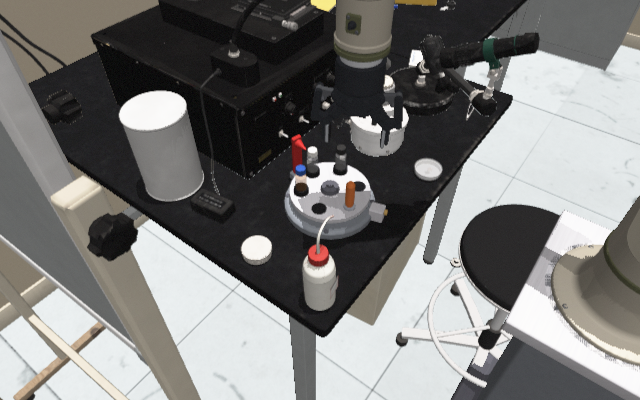

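The wrist view has the knob at (325,202) between the finger planes, and the blue cap at (447,238). The bottle's spout stays clear of the gripper in the scene view. I'll go down and grip.

```bash
python3 -m creep '{"delta_pos":[[3,3,30],[4,3,60],[4,3,90],[4,3,116],[4,3,116]],"dr":[[0,0,0],[0,0,0],[0,0,0],[0,0,0],[0,0,0]]}'
python3 -m creep '{"delta_pos":[[0,0,0],[0,0,0],[0,0,0],[0,0,0],[0,0,0]],"dr":[[0,0,0],[0,0,0],[0,0,0],[0,0,0],[0,0,0]]}' -1
python3 -m creep '{"delta_pos":[[0,0,0],[0,0,0],[0,0,0],[0,0,0],[0,0,0]],"dr":[[0,0,0],[0,0,0],[0,0,0],[0,0,0],[0,0,0]]}'
python3 -c "
from h import *
st()"
```

```text
time: 5.5
ee_pos: [0.4847, 0.1356, 0.0759]
tool_rot: [[-0.463, 0.886, -0.004], [0.886, 0.463, -0.002], [0.001, -0.004, -1.0]]
force: [-0.7, -0.1, -0.1]
width: 0.999
finger_force: 0.0
time: 6.0
ee_pos: [0.486, 0.1355, 0.0791]
tool_rot: [[-0.462, 0.887, 0.0], [0.887, 0.462, -0.001], [-0.001, 0.0, -1.0]]
force: [-1.7, -0.7, 17.8]
width: 0.19
finger_force: 58.1
time: 6.5
ee_pos: [0.486, 0.1355, 0.0791]
tool_rot: [[-0.463, 0.887, 0.001], [0.887, 0.463, -0.001], [-0.001, 0.0, -1.0]]
force: [-2.0, -2.1, 11.0]
width: 0.187
finger_force: 58.2
6.5 [0.486  0.1355 0.0791] [[-0.463, 0.887, 0.001], [0.887, 0.463, -0.001], [-0.001, 0.0, -1.0]] [-2.  -2.1 11. ] 0.1867659408784169 [ -5.   35.9 -24.5 126.6  36.4  24.3 -31.6]
```

```bash
python3 -c "
import numpy as np
for t in range(158,98,-6):
    d=60*np.array([np.cos(np.radians(t))-np.cos(np.radians(164)),np.sin(np.radians(t))-np.sin(np.radians(164))])
    print(t,np.round([d@[-.463,.887],d@[.887,.463]],1))"
```

```text
158 [4.3 4.6]
152 [8.1 9.6]
146 [11.4 14.9]
140 [14.1 20.6]
134 [16.2 26.5]
128 [17.7 32.6]
122 [18.5 38.9]
116 [18.6 45.1]
110 [18.1 51.4]
104 [17.  57.6]
```

```bash
python3 -m creep '{"delta_pos":[[4,5,0],[8,10,0],[11,15,0],[14,21,0],[16,26,0]],"dr":[[0,0,0],[0,0,0],[0,0,0],[0,0,0],[0,0,0]]}'
python3 -m creep '{"delta_pos":[[0,0,0],[0,0,0]],"dr":[[0,0,0],[0,0,0]]}'
```

```text
time: 7.0
ee_pos: [0.5007, 0.161, 0.0791]
tool_rot: [[-0.462, 0.887, -0.001], [0.887, 0.462, -0.003], [-0.002, -0.002, -1.0]]
force: [-5.7, -3.7, 14.9]
width: 0.194
finger_force: 58.7
time: 7.2
ee_pos: [0.5029, 0.1632, 0.0792]
tool_rot: [[-0.463, 0.886, 0.003], [0.886, 0.463, 0.002], [0.001, 0.003, -1.0]]
force: [1.6, 3.1, 6.4]
width: 0.19
finger_force: 58.7
```

```bash
python3 -m creep '{"delta_pos":[[1,6,0],[2,12,0],[2,19,0],[2,25,0],[1,30,0]],"dr":[[0,0,0],[0,0,0],[0,0,0],[0,0,0],[0,0,0]]}'
python3 -m creep '{"delta_pos":[[0,0,0],[0,0,0],[0,0,0]],"dr":[[0,0,0],[0,0,0],[0,0,0]]}'
python3 -c "
from h import *
look(('top','wrist','scene'),['blue_vial','knob','pickup'])"; ls pics
```

```text
time: 7.7
ee_pos: [0.5277, 0.177, 0.0791]
tool_rot: [[-0.463, 0.886, 0.0], [0.886, 0.463, -0.0], [-0.0, 0.0, -1.0]]
force: [-7.5, -0.9, 12.9]
width: 0.191
finger_force: 59.6
time: 8.0
ee_pos: [0.5289, 0.1774, 0.0792]
tool_rot: [[-0.463, 0.887, 0.002], [0.887, 0.463, 0.001], [-0.0, 0.003, -1.0]]
force: [1.8, -0.1, 7.6]
width: 0.19
finger_force: 58.9
top
knob 0.62 [333. 189.] [0.527 0.181 0.092]
wrist
knob 0.97 [315. 282.] [0.527 0.177 0.092]
scene
knob 0.66 [316. 191.] [0.533 0.178 0.092]
scene_1.png
scene_6.png
scene_9.png
top_2.png
top_4.png
top_7.png
wrist_3.png
wrist_5.png
wrist_8.png
```

```bash
python3 -m creep '{"delta_pos":[[0,0,0],[0,0,0],[0,0,0],[0,0,0],[0,0,0]],"dr":[[0,0,0],[0,0,0],[0,0,0],[0,0,0],[0,0,0]]}' 0
python3 -m creep '{"delta_pos":[[0,0,-20],[0,0,-50],[0,0,-90],[0,0,-130],[0,0,-170]],"dr":[[0,0,0],[0,0,0],[0,0,0],[0,0,0],[0,0,0]]}'
python3 -m creep '{"delta_pos":[[0,-40,-10],[0,-80,-20],[0,-120,-30],[0,-120,-30],[0,-120,-30]],"dr":[[0,0,0],[0,0,0],[0,0,0],[0,0,0],[0,0,0]]}'
python3 -c "
from h import *
look(('top','wrist','scene'))"; ls pics
```

```text
time: 9.1
ee_pos: [0.5277, 0.1767, 0.0781]
tool_rot: [[-0.463, 0.887, -0.0], [0.887, 0.463, -0.0], [0.0, -0.0, -1.0]]
force: [0.5, -0.1, -1.0]
width: 0.502
finger_force: 0.0
time: 9.6
ee_pos: [0.5274, 0.1768, 0.2497]
tool_rot: [[-0.463, 0.886, -0.001], [0.886, 0.463, 0.0], [0.0, -0.001, -1.0]]
force: [0.5, -0.2, 0.1]
width: 0.496
finger_force: 0.0
time: 10.1
ee_pos: [0.4214, 0.1208, 0.2788]
tool_rot: [[-0.462, 0.887, 0.002], [0.887, 0.462, -0.001], [-0.001, 0.001, -1.0]]
force: [0.4, -0.2, 0.5]
width: 0.499
finger_force: 0.0
top
axis 0.66 [369. 183.] [0.546 0.117 0.045]
knob 0.96 [334. 189.] [0.528 0.179 0.092]
blue_vial 0.82 [376. 148.] [0.598 0.108 0.098]
pickup 0.6 [381. 147.] [0.6   0.1   0.098]
wash_bottle 0.65 [272. 249.] [0.426 0.296 0.   ]
wrist
axis 0.61 [394. 217.] [0.539 0.119 0.045]
knob 0.73 [422. 186.] [0.526 0.175 0.092]
blue_vial 0.67 [443. 265.] [0.601 0.105 0.098]
pickup 0.96 [444. 267.] [0.604 0.103 0.098]
wash_bottle 0.75 [387.  52.] [0.43  0.295 0.   ]
scene
axis 0.74 [317. 194.] [0.554 0.146 0.045]
axis 0.69 [324. 294.] [0.407 0.323 0.045]
knob 0.62 [318. 192.] [0.529 0.177 0.092]
blue_vial 0.81 [311. 153.] [0.603 0.103 0.098]
pickup 0.65 [310. 151.] [0.609 0.1   0.098]
wash_bottle 0.97 [323. 294.] [0.425 0.301 0.   ]
scene_1.png
scene_12.png
scene_6.png
scene_9.png
top_10.png
top_2.png
top_4.png
top_7.png
wrist_11.png
wrist_3.png
wrist_5.png
wrist_8.png
```

View pics/top_10.png

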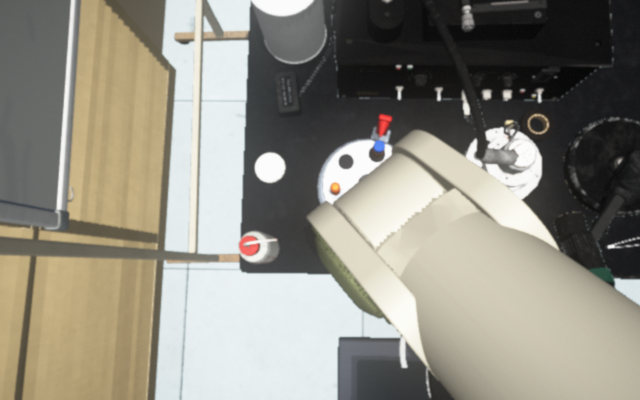

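The blue cap at (378,146) stands right at the red pointer (383,127). The wash bottle at (258,247) is still upright, and the arm is clear.

```bash
python3 -c "
from plant import arm
print(arm.sign_off())"
```

```text
the job is handed in; nothing more can be done
None
```

The job is handed in: I turned the table one stop clockwise and let go of the knob. The last pictures show the blue-capped vial within about 8 mm of the pickup point, the wash bottle upright and the arm clear; no verdict came back.

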